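# Turn the tea carousel and hold it

## Task

Turn the tea carousel on the bamboo tray until the one tall jar with the ball knob on its cap stands squarely at the front, in the middle of the side of the carousel that looks to the tray's front long edge (the one away from the robot). Then keep a firm grip on the carousel's carrying handle and finish like that, holding the free-running turntable still so that I can lift the jar out. Do not push against the jars, leave them standing in their places on the turntable, and leave the teapot, glass, dish and timer as they are.

Things in the scene. Friction and masses are not known exactly. Their poses are not given: they have to be found in the camera images.
- foot: round dark steel foot of the carousel, 176 mm across, fixed on the tray floor, mostly hidden under the turntable; it does not turn. Origin: centre of its underside, on the turntable's vertical axis, 8 mm above the sill. Its axes are those of the tray: x points to the tray's front (long edge away from the robot), z up
- handle: bamboo carrying handle: an upright flat loop 72 mm long, 14 mm thick, 52 mm high on a 12 mm steel post, fixed to the turntable and turning with it. Origin: middle of its top bar (72 x 14 x 18 mm high), on the turntable's axis, 186 mm above the sill, 9 mm below the loop's top. x along the loop, y across its thickness, z up. The opening below the bar is 44 mm long, 22 mm high
- carousel: turntable of the carousel: wooden disc 252 mm across, 14 mm thick, with a steel wire rail 20 mm above it and a wire hoop round each jar. Turns either way without stops on a free bearing (0.01 N m friction), coasts on if let go while moving. Origin: centre of its underside, 20 mm above the sill; axes parallel to the handle's. The jars stand in a square at x, y = +-62 mm, any jar in any place
- jar_tall: the tall glass jar, 58 mm diameter, steel twist cap with a round ball knob on top, 105 mm high over all (the three other jars are 70 mm high with flat caps). Stands loose in a wire hoop on the turntable, 88 mm from its axis. Origin: centre of its underside, z up; its own yaw means nothing
- jar_a: low glass storage jar, 58 mm diameter, 70 mm high, with a flat steel twist cap; stands loose in a wire hoop on the turntable, 88 mm from its axis. Origin: centre of its underside, z up
- jar_b: as jar_a: low glass storage jar, 58 mm diameter, 70 mm high, with a flat steel twist cap; stands loose in a wire hoop on the turntable, 88 mm from its axis. Origin: centre of its underside, z up
- jar_c: as jar_a: low glass storage jar, 58 mm diameter, 70 mm high, with a flat steel twist cap; stands loose in a wire hoop on the turntable, 88 mm from its axis. Origin: centre of its underside, z up
- tray: bamboo tray, 330 mm (x) by 600 mm (y), walls 28 mm high, floor 8 mm above the sill, a steel grip bar 56 mm high over each short end; fixed on the sill. Origin: centre of its underside; x points to its front long edge, away from the robot. The carousel stands in one half of the tray, the tea things in the other
- teapot: empty stainless teapot, 116 mm diameter, 115 mm high, spout to its own +x (96 mm out), handle to -x (99 mm out); leave alone. Origin: centre of its underside
- glass: clear glass tumbler, 62 mm diameter, 92 mm high; leave alone. Origin: centre of its underside
- dish: small white ceramic dish, 86 mm diameter, 22 mm high; leave alone. Origin: centre of its underside
- timer: round steel kitchen timer, 66 mm diameter, with a turning knob, 53 mm high over all; leave alone. Origin: centre of its underside
Things that resemble listed ones, but are neither listed nor needed, are in the scene too. Leave any green look-alike of the jar_c alone. Leave any orange look-alike of the jar_b alone.

How it is judged:
By the outcome, as a careful person would: the job done as asked, in the order asked, and still so for the second after the job is handed in, while the arm keeps its last pose, push and grip.
It also fails if it takes over 64 s, if anything falls off the work surface, if the arm or the gripper's body presses on something with over 40 N, if the wrist force passes 120 N, or if a joint passes its speed limit or range.

## Robot

A 6-joint arm with a two-finger parallel gripper is mounted at the origin on the work surface. World frame = base frame: x ahead of the robot, y to its left, z up, the work surface at z = 0. Lengths are in m, angles in rad, forces in N, time in s.
With the tool pointing down it reaches from about 0.275 to 1 m from the base axis. Payload 8.4 kg.
Tool frame: the origin (TCP) lies on the centre line of the jaws, within the pads' length; the fingertips stand 17 mm ahead of it and the grasp point (between the pads) lies 2 mm behind it (bot.tcp_to_tips is the y of the fingertips in the tool frame, in m); y points along the fingers, z is the direction in which the jaws open and shut, and the axes are right-handed (so a half turn about y gives the same grasp; the last joint's range is limited). The gripper opens to 85 mm and grips with 20 to 120 N. Pads are 22 mm wide; open, the fingers measure 114 mm over their backs; the gripper's body (76 mm by 85 mm) begins 54 mm behind the grasp point. The pads swing forward as they close: fully open they stand 13 mm farther back than shut.
Start: joints at [-1.24, 0.353, 1.633, -0, 1.155, -0.002], TCP at [0.204, -0.591, 0.248] pointing down, gripper open.
Joint ranges: [-2.63, 2.63], [-0.92, 2.1], [0.06, 2.66], [-1.3, 4.44], [0, 2.69], [-3.02, 3.02]. Speed limits (rad/s): [2.22, 2.22, 2.79, 3.14, 3.14, 3.14].

## Interface

Orientations are given as a unit quaternion [x, y, z, w].
In Python, from workcell import bot, hand, kinematics, get_obs, vision, hand_in gives the robot as it stands. The module is installed in compiled form; this text tells all that it offers. Calls block until the motion is done:
- bot.reach(position, orientation): joint-space move of the TCP to a pose.
- bot.servo_line(position, ori=None, velocity=0.15): straight line of the TCP; ori=None keeps the orientation; velocity is the mean speed in m/s.
- bot.goto_joints(angles): joint-space move.
- hand.move_gripper(opening, strength=None): finger opening in m; strength is the grip in N (None keeps the last); returns when the fingers have stopped.
- bot.dwell(seconds).
- kinematics.solve_ik(position, orientation): joint angles nearest the present ones, or None.
- get_obs(): the state.
- vision.read_camera(name): name is "scene" or "top" or "wrist"; returns a dict with "frame" (420x560x3 uint8, red, green, blue), "intrinsics" (3x3 intrinsics, pixels), "dist" ([k1, k2, p1, p2, k3] as OpenCV has them; the pictures are not rectified), "view" (4x4, takes a point from world to camera coordinates). Camera axes: x right, y down, z forward; pixel columns grow to the right and rows downward; lengths in m; the calibration is good to about 2 mm. A picture is of the moment at which its call begins. There is no depth.
A pose or a line that the arm cannot do raises bot.IKError and nothing moves.
- hand_in(): hands the job in, once; it reports no verdict.
The state is a dict: "time_s": time; "joint_pos": joint angles; "joint_vel": joint speeds; "joint_efforts": joint torques, N m; "position": TCP position; "orientation": TCP orientation; "wrist_force": force on the tool from outside, world axes, zero at the start; "ft_torque": the same for the moment, N m; "gripper_width": finger opening in m.
Only numpy, scipy, OpenCV 4.12 (cv2) and the standard library are available. Lean on these libraries where they do the work, as an engineer would, in place of code of your own. Each camera call takes 0.05 s, during which the arm holds its last target. There are 200 camera calls.

## Working session

There is one attempt and no reset: what is moved stays moved. The work goes in short steps, each a Python script; the robot and the scene stay as the last script left them, time stands still between calls to the robot, and variables do not carry over. Pictures are saved under pics/ and viewed, about 8 in all and at most 12, crops included, and the job is handed in when it is done.

```bash
mkdir -p pics
cat > h.py <<'E'
import numpy as np, cv2
from workcell import bot, hand, kinematics, get_obs, vision, hand_in
def cam(n, save=None):
    c=vision.read_camera(n)
    if save: cv2.imwrite(f'pics/{save}.png', c['frame'][:,:,::-1])
    return c
def ray(c,uv):
    p=cv2.undistortPoints(np.array([[uv]],float),np.array(c['intrinsics'],float),np.array(c['dist'],float))[0,0]
    V=np.array(c['view']); R=V[:3,:3]
    return -R.T@V[:3,3], R.T@np.array([p[0],p[1],1.])
def onz(c,uv,z):
    o,d=ray(c,uv); return o+d*(z-o[2])/d[2]
def tri(c1,uv1,c2,uv2):
    o1,d1=ray(c1,uv1);o2,d2=ray(c2,uv2)
    s=np.linalg.lstsq(np.c_[d1,-d2],o2-o1,rcond=None)[0]
    a,b=o1+d1*s[0],o2+d2*s[1]; return (a+b)/2,np.linalg.norm(a-b)
def proj(c,P):
    V=np.array(c['view']); r=cv2.Rodrigues(V[:3,:3])[0]
    return cv2.projectPoints(np.array(P,float).reshape(-1,3),r,V[:3,3],np.array(c['intrinsics'],float),np.array(c['dist'],float))[0].reshape(-1,2)
E
python3 - <<'E'
from h import *
import pickle
cs={n:cam(n,n+'0') for n in('scene','top','wrist')}
pickle.dump(cs,open('c0.pkl','wb'))
for n,c in cs.items(): print(n,np.round(c['view'],3).tolist(),np.round(c['intrinsics'],0).tolist())
cv2.imwrite('pics/both.png',cv2.resize(np.vstack([cs['top']['frame'],cs['scene']['frame']])[:,:,::-1],None,fx=.71,fy=.71))
o=get_obs();print(o)
E
```

```text
scene [[-0.871, 0.491, -0.018, 0.516], [0.308, 0.515, -0.8, -0.1], [-0.383, -0.702, -0.6, 1.486], [0.0, 0.0, 0.0, 1.0]] [[486.0, 0.0, 282.0], [0.0, 486.0, 211.0], [0.0, 0.0, 1.0]]
top [[-0.006, -1.0, -0.017, 0.063], [-0.994, 0.008, -0.106, 0.644], [0.106, 0.016, -0.994, 1.32], [0.0, 0.0, 0.0, 1.0]] [[528.0, 0.0, 281.0], [0.0, 528.0, 211.0], [0.0, 0.0, 1.0]]
wrist [[0.326, -0.945, -0.002, -0.623], [-0.908, -0.314, 0.276, -0.036], [-0.262, -0.088, -0.961, 0.379], [0.0, 0.0, 0.0, 1.0]] [[327.0, 0.0, 279.0], [0.0, 327.0, 207.0], [0.0, 0.0, 1.0]]
{'time_s': 0.15, 'joint_pos': array([-1.24038753e+00,  3.53480375e-01,  1.63393277e+00,  1.47420718e-05,
        1.15516595e+00, -2.37376368e-03]), 'joint_vel': array([ 0.00121931, -0.00172067, -0.00253743,  0.00173829,  0.00154069,
       -0.00121418]), 'joint_efforts': array([-1.45067224e-03, -6.05634713e+01, -3.42338741e+01, -1.07801056e-04,
        6.19670784e-03, -2.31456045e-05]), 'position': array([ 0.20408816, -0.59040395,  0.24775261]), 'orientation': array([-0.1171644 ,  0.69768597, -0.69699625,  0.11705991]), 'wrist_force': array([-0.40981172, -0.49999212, -0.30743371]), 'ft_torque': array([-0.03095029,  0.02700464, -0.01150854]), 'gripper_width': 0.08541456357435637}
```

View pics/top0.png

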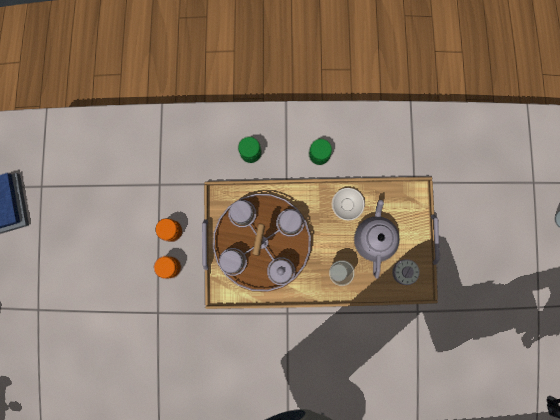

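View pics/scene0.png

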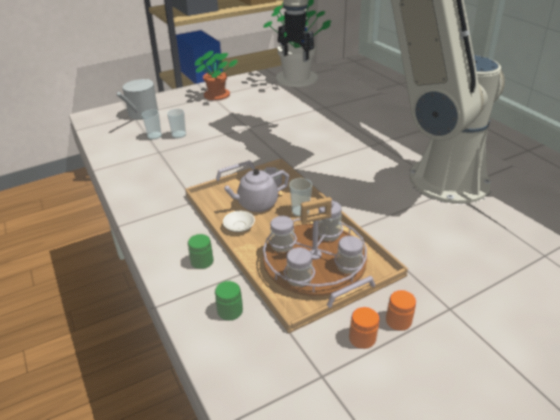

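The top view shows the carousel at about (263,241), the handle at about (259,240), and probably the ball-knob jar at (281,271). The scene view shows the handle at (316,210), with a jar behind it at (329,215). Next I'll enlarge both and extract features.

Run:
```python
from h import *
import pickle
cs=pickle.load(open('c0.pkl','rb'))
a=cs['top']['frame'][180:305,200:320]; b=cs['scene']['frame'][185:305,250:390]
A=cv2.resize(a,None,fx=4,fy=4,interpolation=cv2.INTER_CUBIC)[:,:360+120]; B=cv2.resize(b,None,fx=2.25,fy=2.25,interpolation=cv2.INTER_CUBIC)
out=np.zeros((500,800,3),np.uint8); out[:500,:480]=A; out[:270,480:795]=B
w=cv2.resize(cs['wrist']['frame'],(300,225)); out[272:497,482:782]=w
cv2.imwrite('pics/crop.png',out[:,:,::-1])
# tray mask corners
t=cs['top']['frame']; hsv=cv2.cvtColor(t,cv2.COLOR_RGB2HSV)
m=cv2.inRange(hsv,(8,70,60),(30,255,255)); m[:150]=0
m=cv2.morphologyEx(m,cv2.MORPH_CLOSE,np.ones((9,9)))
cn=max(cv2.findContours(m,0,2)[0],key=cv2.contourArea); r=cv2.minAreaRect(cn); print('tray rect',r)
print(np.round([onz(cs['top'],p,0.028) for p in cv2.boxPoints(r)],4))
```

```text
tray rect ((319.84735107421875, 242.44247436523438), (128.1859588623047, 232.255615234375), 88.8426742553711)
[[ 0.7249  0.2637  0.028 ]
 [ 0.7331 -0.3459  0.028 ]
 [ 0.399  -0.3426  0.028 ]
 [ 0.3931  0.255   0.028 ]]
```

View pics/crop.png

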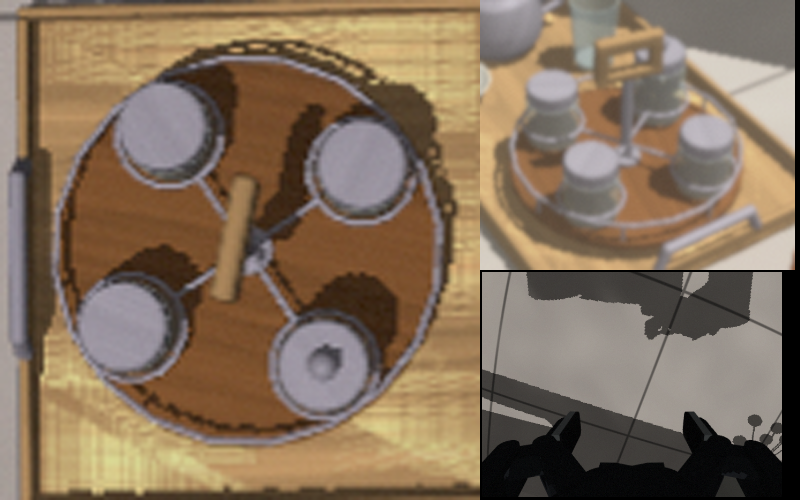

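The crop confirms that the ball-knob jar is at top px (281,270.5), at the back right. The handle bar runs from (260.7,224) to (256.5,254.7), and the other three jars have flat caps. Next I'll triangulate the handle and fit the tray edges.

```bash
cat >> h.py <<'E'
def tray_yaw(c,z,mask):
    """fit the long edges of the tray (rim height z) -> [(yaw, x at y=0)] back, front"""
    cn=max(cv2.findContours(mask,0,1)[0],key=cv2.contourArea)[:,0,:]
    P=np.array([onz(c,p,z)[:2] for p in cn]); lo,hi=P.min(0),P.max(0); out=[]
    for x in (lo[0],hi[0]):
        Q=P[(abs(P[:,0]-x)<.02)&(P[:,1]>lo[1]+.03)&(P[:,1]<hi[1]-.03)]
        for _ in range(4):
            k=np.polyfit(Q[:,1],Q[:,0],1); r=abs(np.polyval(k,Q[:,1])-Q[:,0]); Q=Q[r<=max(.002,np.percentile(r,85))]
        out.append((np.arctan(-k[0]),k[1],len(Q)))
    return out,lo,hi
E
python3 - <<'E'
from h import *
import pickle
cs=pickle.load(open('c0.pkl','rb')); T,S=cs['top'],cs['scene']
hsv=cv2.cvtColor(T['frame'],cv2.COLOR_RGB2HSV)
m=cv2.inRange(hsv,(8,70,60),(30,255,255)); m[:150]=0
m=cv2.morphologyEx(m,cv2.MORPH_CLOSE,np.ones((7,7)))
print('tray',tray_yaw(T,.028,m))
print('px hsv handle',hsv[240,258],'disc',hsv[260,260],hsv[215,265])
# handle in top
hm=cv2.inRange(hsv,(10,80,120),(30,200,255)); mm=np.zeros_like(hm); mm[218:260,248:268]=hm[218:260,248:268]
n,l,st,ce=cv2.connectedComponentsWithStats(mm); i=1+np.argmax(st[1:,4]); 
rt=cv2.minAreaRect(np.argwhere(l==i)[:,::-1].astype(np.float32)); print('top handle',st[i],rt,cv2.boxPoints(rt).tolist())
hs=cv2.cvtColor(S['frame'],cv2.COLOR_RGB2HSV); hm=cv2.inRange(hs,(10,60,120),(30,200,255)); mm=np.zeros_like(hm); mm[194:226,298:334]=hm[194:226,298:334]
print('\n'.join(''.join('#' if v else '.' for v in r) for r in mm[194:226,298:334]))
e1,e2=(260.7,224.5),(256.7,254.5)
for a,b in((e1,(331,200.5)),(e2,(302.5,206.5)),(e1,(302.5,206.5)),(e2,(331,200.5))): print(np.round(tri(T,a,S,b)[0],4),tri(T,a,S,b)[1])
# knob: ball top ~ scene
for z in(.139,.13,.186): print(z,onz(T,(281.2,270.5),z),onz(T,e1,z),onz(T,e2,z))
# jars caps centres at .104
for uv in((241.2,211),(291,220),(231.5,261.3)): print(onz(T,uv,.104))
print('axis via opp low jars',[ (onz(T,(241.2,211.5),.104)), ])
o=get_obs(); from scipy.spatial.transform import Rotation as R
V=np.array(cs['wrist']['view']);Rt=R.from_quat(o['orientation']).as_matrix()
print('cam in tool', Rt.T@(-V[:3,:3].T@V[:3,3]-o['position']), (Rt.T@V[:3,:3].T).round(3).tolist(),'tool',Rt.round(3).tolist())
E
```

```text
tray ([(np.float64(0.01363065332861231), np.float64(0.39933682578397195), 211), (np.float64(0.015115146954323613), np.float64(0.7262735626586523), 207)], array([ 0.39535806, -0.34246454]), array([0.73082382, 0.25954249]))
px hsv handle [ 16 115 164] disc [ 14 162 115] [ 13 157 122]
top handle [248 224  20  36 297] ((256.1423034667969, 242.5390625), (35.80348587036133, 16.838123321533203), 81.38435363769531) [[245.136474609375, 226.1005401611328], [261.78460693359375, 223.57810974121094], [267.14813232421875, 258.97760009765625], [250.5, 261.5]]
.....................#####..........
......................######........
.............#####.....######.......
.............######..############...
............######################..
............######################..
...........#######################..
........#########################...
....#############################...
...##############################...
...##############################...
...##############################...
...####################.......###...
....#################........####...
....#################.........#
[... 807 characters left out ...]
86
0.139 [0.49168722 0.05740454 0.139     ] [0.60027141 0.10521073 0.139     ] [0.52952372 0.11482187 0.139     ]
0.13 [0.49162384 0.0575538  0.13      ] [0.6009943  0.10570615 0.13      ] [0.52973432 0.11538689 0.13      ]
0.186 [0.49201821 0.05662511 0.186     ] [0.59649628 0.1026235  0.186     ] [0.52842392 0.1118712  0.186     ]
[0.63643575 0.15471775 0.104     ]
[0.6135168  0.03344862 0.104     ]
[0.51413414 0.17821331 0.104     ]
axis via opp low jars [array([0.63520923, 0.15471526, 0.104     ])]
cam in tool [-0.06981537 -0.12482921 -0.00061874] [[0.0, 0.961, 0.276], [0.001, -0.276, 0.961], [1.0, -0.0, -0.001]] tool [[-0.945, -0.0, 0.327], [-0.327, 0.001, -0.945], [-0.0, -1.0, -0.001]]
```

```bash
cat >> h.py <<'E'
from scipy.spatial.transform import Rotation as Rot
def down(phi):
    """tool pointing down, jaw-opening axis z at world yaw phi"""
    z=np.array([np.cos(phi),np.sin(phi),0]); y=np.array([0,0,-1.]); x=np.cross(y,z)
    return Rot.from_matrix(np.c_[x,y,z]).as_quat()
E
python3 - <<'E'
from h import *
ax=np.array([.563,.1065]); th=np.radians(-10)
o=get_obs()
for k in(1,-1):
    for f in (0,146.3):
        for z in(.33,.184):
            q=kinematics.solve_ik([*ax,z],down(th+k*np.pi/2+np.radians(f))); print(k,f,z,None if q is None else np.round(q,3))
E
```

```text
1 0 0.33 [ 0.184  0.204  1.651 -0.     1.287 -1.212]
1 0 0.184 [ 0.184  0.343  1.806 -0.     0.992 -1.212]
1 146.3 0.33 [0.184 0.204 1.651 0.    1.287 2.518]
1 146.3 0.184 [ 0.184  0.343  1.806 -0.     0.992  2.518]
-1 0 0.33 [0.184 0.204 1.651 0.    1.287 1.93 ]
-1 0 0.184 [ 0.184  0.343  1.806 -0.     0.992  1.93 ]
-1 146.3 0.33 [ 0.184  0.204  1.651 -0.     1.287 -0.624]
-1 146.3 0.184 [ 0.184  0.343  1.806 -0.     0.992 -0.624]
```

Run:
```python
from h import *
import pickle
ax=np.array([.563,.1065]); th=np.radians(-10); qn=down(th-np.pi/2)
t0=get_obs()['time_s']
bot.reach([*ax,.36],qn); bot.dwell(.3); a=cam('wrist')
x=Rot.from_quat(qn).as_matrix()[:,0]
bot.servo_line(np.array([*ax,.30])-x*.03); bot.dwell(.3); b=cam('wrist')
print(get_obs()['time_s']-t0,get_obs()['position'])
pickle.dump((a,b),open('w.pkl','wb'))
cv2.imwrite('pics/w1.png',np.hstack([cv2.resize(i['frame'],(400,300)) for i in(a,b)])[:,:,::-1])
cv2.imwrite('pics/w1a.png',a['frame'][:,:,::-1]);cv2.imwrite('pics/w1b.png',b['frame'][:,:,::-1])
```

```text
4.0916999999999994 [0.59262047 0.10139966 0.3006892 ]
```

View pics/w1.png

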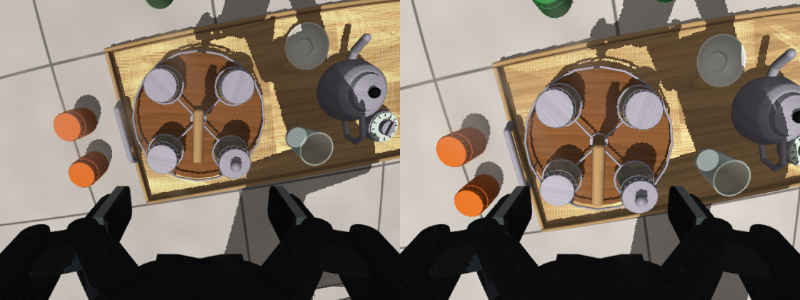

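The wrist views show the handle upright in the image, at about (198,110–162) and (598,145–205). The jaws are therefore aligned with it, and the knob jar is at the lower right. Now I'll segment the bar in both views and triangulate its ends.

Run:
```python
from h import *
import pickle
a,b=pickle.load(open('w.pkl','rb'))
E=[]
for c,(r0,r1,c0,c1) in((a,(145,235,260,295)),(b,(190,300,262,298))):
    f=c['frame']; hsv=cv2.cvtColor(f,cv2.COLOR_RGB2HSV)
    hm=cv2.inRange(hsv,(8,70,138),(30,180,255)); m=np.zeros_like(hm); m[r0:r1,c0:c1]=hm[r0:r1,c0:c1]
    n,l,st,ce=cv2.connectedComponentsWithStats(m); i=1+np.argmax(st[1:,4]); m=(l==i)
    print(st[i]); rows=np.where(m.any(1))[0]
    L=np.array([[r,*(np.where(m[r])[0][[0,-1]])] for r in rows]); print(L[::6].tolist(), L[-1])
    E.append((c,L))
# ends: top and bottom rows, centre col
pts=[]
for c,L in E:
    mid=np.polyfit(L[:,0],(L[:,1]+L[:,2])/2,1); r0,r1=L[0,0]-.5,L[-1,0]+.5
    pts.append([(np.polyval(mid,r0),r0),(np.polyval(mid,r1),r1)])
for k in(0,1): print(tri(a,pts[0][k],b,pts[1][k]))
for c,p in zip((a,b),pts):
    P=[onz(c,q,.195)[:2] for q in p]; d=P[0]-P[1]; print('at .195',np.round(P,4).tolist(),np.round((P[0]+P[1])/2,4),np.linalg.norm(d),np.degrees(np.arctan2(d[1],d[0])))
```

```text
[270 155  14  73 902]
[[155, 273, 281], [161, 271, 283], [167, 271, 283], [173, 271, 283], [179, 271, 282], [185, 271, 282], [191, 271, 282], [197, 271, 282], [203, 271, 282], [209, 270, 282], [215, 270, 281], [221, 270, 281], [227, 270, 281]] [227 270 281]
[ 262  205   36   87 1550]
[[205, 271, 282], [211, 270, 285], [217, 270, 285], [223, 270, 285], [229, 269, 284], [235, 269, 284], [241, 269, 284], [247, 269, 284], [253, 269, 284], [259, 269, 284], [265, 269, 283], [271, 269, 283], [277, 269, 283], [283, 262, 297], [289, 262, 295]] [291 274 279]
(array([0.59718232, 0.1028679 , 0.19039367]), np.float64(0.0004097179499454937))
(array([0.53514921, 0.11443982, 0.20788942]), np.float64(0.001298239228147395))
at .195 [[0.5977, 0.1025], [0.5308, 0.116]] [0.5642 0.1093] 0.06827379515154322 -11.412113427331976
at .195 [[0.5985, 0.1028], [0.5276, 0.1152]] [0.563 0.109] 0.0719458198107486 -9.945285068076455
```

Run:
```python
from h import *
th=np.radians(-10.7); qn=down(th-np.pi/2); p=[.5635,.108,.184]
bot.servo_line([.5635,.108,.30],ori=qn); bot.servo_line(p,velocity=.08); bot.dwell(.2)
print('pre',get_obs()['wrist_force'],get_obs()['position'])
hand.move_gripper(.03,20); print('mid',get_obs()['wrist_force'],get_obs()['gripper_width'])
hand.move_gripper(0,20); bot.dwell(.3); o=get_obs()
print(o['wrist_force'],o['ft_torque'],o['gripper_width'],o['position'],o['time_s'],o['joint_pos'])
cam('wrist','w2'); cam('top','t2')
a=cv2.imread('pics/w2.png'); b=cv2.resize(cv2.imread('pics/t2.png')[180:305,200:320],(400,416),interpolation=2)
out=np.zeros((420,800,3),np.uint8); out[:300,:400]=cv2.resize(a,(400,300)); out[:416,400:]=b; cv2.imwrite('pics/v2.png',out)
```

```text
pre [-1.25480721  0.57250039 -0.57938601] [0.56367771 0.10802028 0.18433012]
mid [-0.48796548  0.07508174  0.1308293 ] 0.030029667954333702
[-0.47974369  5.23937474  0.35946345] [0.77632241 0.01072327 0.01865069] 0.01358728722008292 [0.56357941 0.10841283 0.18406475] 7.5417 [1.87076702e-01 3.44227892e-01 1.80443923e+00 7.42754909e-04
 9.92591947e-01 1.94432330e+00]
```

View pics/v2.png

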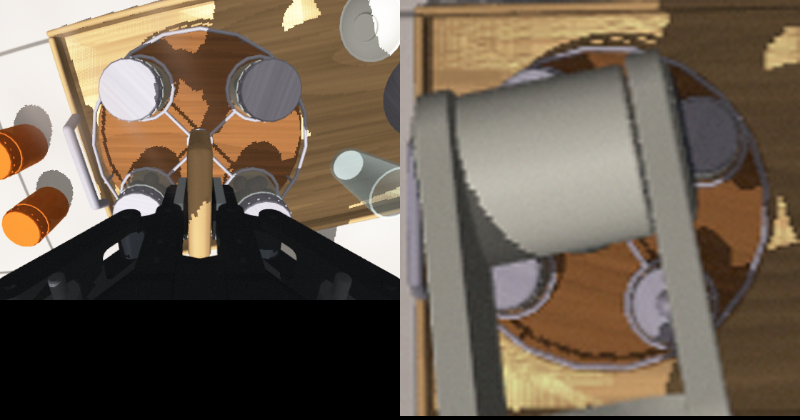

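The gripper is closed on the bar at 13.6 mm width, with about 5 N of side force, so I'll nudge +y. All the jars are in their hoops. Now I'll firm the grip and turn with joint 6.

Run:
```python
from h import *
bot.servo_line([.5635,.1087,.184],velocity=.02); hand.move_gripper(0,60); bot.dwell(.2)
o=get_obs(); print(o['wrist_force'],o['gripper_width'])
def hd(o): x=Rot.from_quat(o['orientation']).as_matrix()[:,0]; return np.degrees(np.arctan2(x[1],x[0]))
q=np.array(o['joint_pos']); h0=hd(o); print('tool x dir',h0)
tot=np.radians(135.83+10.7); 
for f in (.06,.25,.45,.65,.85,1.):
    qq=q.copy(); qq[5]-=tot*f; t=get_obs()['time_s']; bot.goto_joints(qq); o=get_obs()
    print(f,round(o['time_s']-t,2),round(hd(o),2),o['wrist_force'].round(1),o['ft_torque'].round(2),o['position'].round(4),round(o['gripper_width'],4))
    if np.linalg.norm(o['wrist_force'])>35: print('stop');break
bot.dwell(.5); o=get_obs(); print(o['time_s'],hd(o),o['wrist_force'].round(1),o['position'],o['joint_pos'])
cam('wrist','w3'); cam('top','t3'); cam('scene','s3')
a=cv2.imread('pics/w3.png'); b=cv2.resize(cv2.imread('pics/t3.png')[180:305,200:320],(400,416),interpolation=2)
s=cv2.resize(cv2.imread('pics/s3.png')[150:330,180:420],(400,300),interpolation=2)
out=np.zeros((600,800,3),np.uint8); out[:300,:400]=cv2.resize(a,(400,300)); out[:416,400:]=b; out[300:,:400]=s; cv2.imwrite('pics/v3.png',out)
```

```text
[-1.10803795 -1.53831708  5.51003851] 0.012965116259201893
tool x dir 169.3003604107654
0.06 0.28 177.89 [-0.8 -1.4  2.5] [-0.14  0.06  0.  ] [0.5636 0.1083 0.1842] 0.0131
0.25 0.53 -154.39 [ 1.2 -5.5  2.9] [-0.76  0.01 -0.03] [0.5637 0.108  0.1842] 0.0131
0.45 0.56 -125.04 [ 1.3 -6.8  3.4] [-1.12 -0.25 -0.  ] [0.5639 0.1077 0.1841] 0.013
0.65 0.56 -95.73 [ 3.3 -8.5  2. ] [-1.2  -0.48  0.  ] [0.5643 0.1075 0.1842] 0.0129
0.85 0.56 -66.43 [ 5.  -7.8  0.2] [-1.14 -0.79  0.04] [0.5647 0.1076 0.1842] 0.0129
1.0 0.46 -44.44 [ 7.  -6.  -0.6] [-1.04 -0.88 -0.05] [0.565  0.1078 0.1842] 0.0129
11.75 -44.462024843871426 [ 6.3 -6.7 -1.4] [0.56502651 0.10776963 0.18419471] [ 0.1868901   0.34479972  1.80324476 -0.00217007  0.99076621 -0.60671264]
```

View pics/v3.png

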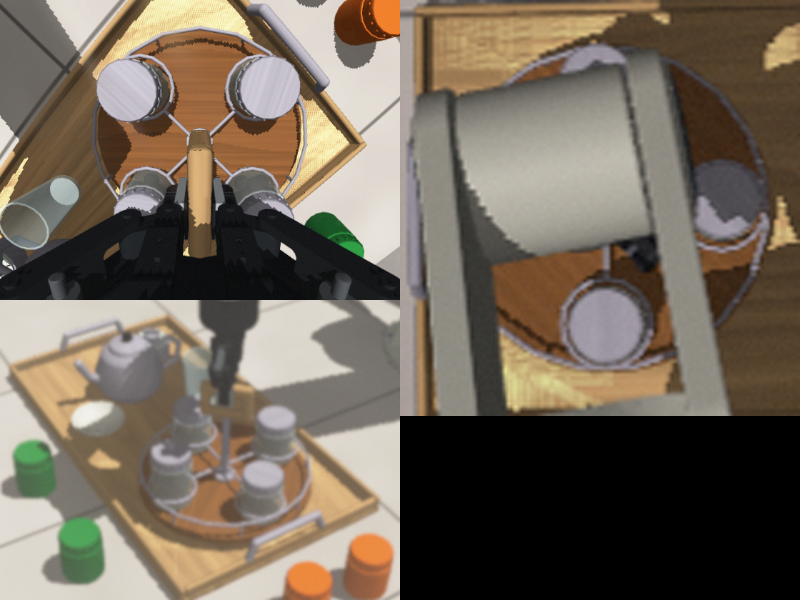

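The scene view shows the ball-knob jar now facing the front edge at (170,450), with all the jars upright in their hoops. I'll recentre to relieve the side load, then check the angle from the bar and the caps seen by the wrist and top cameras.

```bash
python3 - <<'E'
from h import *
import pickle
p=get_obs()['position']; bot.servo_line([.5652,.1077,.184],velocity=.01); bot.dwell(.4)
o=get_obs(); x=Rot.from_quat(o['orientation']).as_matrix()[:,0]; print(o['wrist_force'].round(1),o['position'],o['time_s'],'handle by tool',np.degrees(np.arctan2(-x[1],-x[0])))
W,T,S=cam('wrist','w4'),cam('top','t4'),cam('scene','s4'); pickle.dump((W,T,S),open('c4.pkl','wb'))
# bar
hsv=cv2.cvtColor(W['frame'],cv2.COLOR_RGB2HSV); L=[]
g=cv2.cvtColor(W['frame'],cv2.COLOR_RGB2GRAY)
hm=cv2.inRange(hsv,(8,60,120),(30,190,255))
for r in range(215,350,8):
    w=np.where(hm[r,258:305])[0]+258
    if len(w): L.append((r,w[0],w[-1]))
print('bar rows',L)
# caps
def circ(c,box,rmin,rmax,z):
    r0,r1,c0,c1=box; k=4
    im=cv2.resize(cv2.cvtColor(c['frame'],cv2.COLOR_RGB2GRAY)[r0:r1,c0:c1],None,fx=k,fy=k,interpolation=2)
    h=cv2.HoughCircles(im,cv2.HOUGH_GRADIENT_ALT,1.5,40,param1=150,param2=.5,minRadius=rmin*k,maxRadius=rmax*k)
    if h is None: return None
    return [((np.array(q[:2])+.5)/k-.5+(c0,r0),q[2]/k,onz(c,(q[:2]+.5)/k-.5+(c0,r0),z)) for q in h[0][:3]]
for nm,c,box,a,b in(('w left',W,(70,190,120,250),35,52),('w right',W,(70,190,310,430),35,52),('top back',T,(260,296,245,282),8,16)):
    print(nm,circ(c,box,a,b,.104))
# tray edges top view
E
python3 - <<'E'
import sys; sys.path.insert(0,'.')
E
```

```text
[-1.9 -2.4  6.3] [0.5650656  0.10775111 0.18416646] 12.6333 handle by tool 135.55564714095286
bar rows [(215, np.int64(258), np.int64(304)), (223, np.int64(263), np.int64(304)), (231, np.int64(258), np.int64(304)), (239, np.int64(258), np.int64(304)), (247, np.int64(258), np.int64(304)), (255, np.int64(264), np.int64(295)), (263, np.int64(263), np.int64(295)), (271, np.int64(264), np.int64(295)), (279, np.int64(264), np.int64(294)), (287, np.int64(264), np.int64(294)), (295, np.int64(265), np.int64(294)), (303, np.int64(272), np.int64(294)), (311, np.int64(274), np.int64(293))]
w left [(array([175.875, 122.875]), np.float32(41.771755), array([0.4734021 , 0.10872606, 0.104     ]))]
w right [(array([372.25, 121.75]), np.float32(44.83135), array([0.5574109 , 0.19517033, 0.104     ]))]
top back [(array([260.75, 278.  ]), np.float32(13.78415), array([0.47362616, 0.10740371, 0.104     ])), (array([260.75, 278.  ]), np.float32(11.091058), array([0.47362616, 0.10740371, 0.104     ]))]
```

Run:
```python
from h import *
import pickle
W,T,S=pickle.load(open('c4.pkl','rb'))
out=np.zeros((600,800,3),np.uint8)
out[:400,:400]=cv2.resize(S['frame'][210:260,260:310],(400,400),interpolation=2)   # 8x
out[:600,400:]=cv2.resize(W['frame'][170:320,230:330],(400,600),interpolation=2)  # 4x
cv2.imwrite('pics/v4.png',out[:,:,::-1])
# expected knob pixel for jar at 0.8deg +-3 and hypothetical axis
for d in(-3,0.8,4): 
    a=np.radians(d); print(d,proj(S,[[.5651+.0877*np.cos(a),.1078+.0877*np.sin(a),.131]]))
# tray edges again: now, wrist image back-left etc. from scene: front rim line
hs=cv2.cvtColor(S['frame'],cv2.COLOR_RGB2HSV); m=cv2.inRange(hs,(8,60,60),(30,255,255)); m[:,:180]=0; m=cv2.morphologyEx(m,cv2.MORPH_OPEN,np.ones((3,3)))
L=cv2.ximgproc if hasattr(cv2,'ximgproc') else None
# predicted outer front bottom/rim line from top-cam fit: x=.7263-.0151*y (rim .028)
P=[[.7263-.0151*y,y,.028] for y in(.24,.1,-.1,-.3)]; print('rim pred px',proj(S,P).round(1).tolist())
for p in proj(S,P):
    r=int(round(p[1])); w=np.where(m[r,max(0,int(p[0])-25):int(p[0])+25])[0]; print(r, w[:1]+max(0,int(p[0])-25))
```

```text
-3 [[280.42294142 233.40662612]]
0.8 [[281.65673611 234.85403383]]
4 [[282.8197885  236.03645462]]
rim pred px [[284.2, 317.0], [253.5, 277.2], [217.8, 230.6], [189.5, 193.3]]
317 [277]
277 [247]
231 [213]
193 [187]
```

View pics/v4.png

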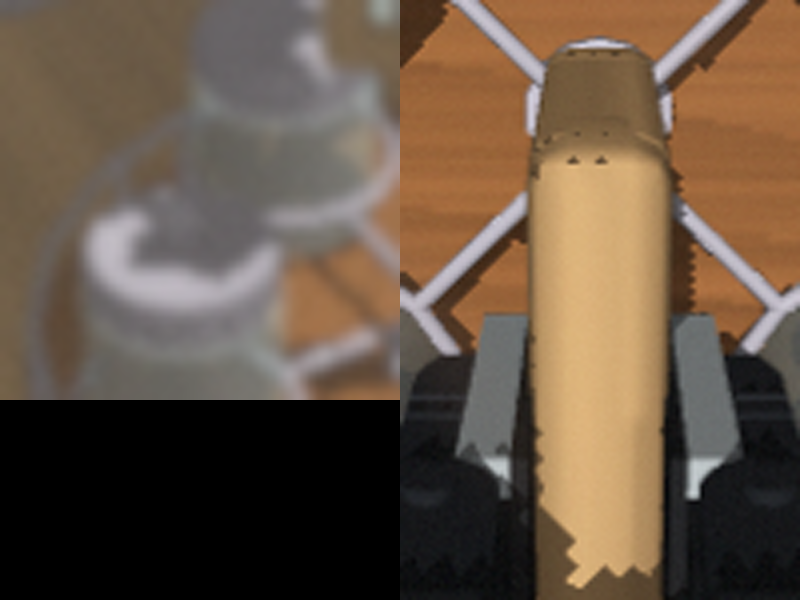

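Run:
```python
from h import *
import pickle
W,T,S=pickle.load(open('c4.pkl','rb'))
im=cv2.resize(S['frame'][200:285,262:372],None,fx=7,fy=7,interpolation=2)[:,:,::-1].copy()
for d,h in((0.8,.104+.0),(90.8,.104),(180.8,.104),(-89.2,.104)):
    a=np.radians(d); cc=np.array([.5651+.0877*np.cos(a),.1078+.0877*np.sin(a)])
    if d==.8: h=.119
    t=np.linspace(0,2*np.pi,60); P=[[*(cc+.027*np.array([np.cos(s),np.sin(s)])),h] for s in t]
    q=((proj(S,P)-(262,200)+.5)*7).round().astype(int); cv2.polylines(im,[q],True,(0,0,255),1)
cv2.imwrite('pics/v5.png',im)
```

```text
(no output)
```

View pics/v5.png

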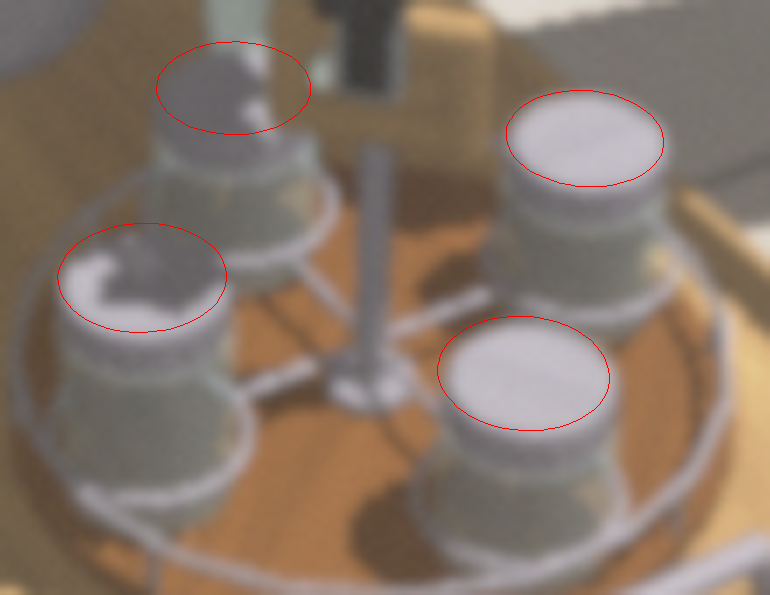

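The predicted cap circles for the jar at 0.8° (the tray's yaw) sit on all four caps to within about 1 px. The bar also lies straight and centred between the pads. I'm handing in with the grip held.

Run:
```python
from h import *
hand.move_gripper(0,60); bot.dwell(.3); o=get_obs(); print(o['time_s'],o['gripper_width'],abs(o['joint_vel']).max(),o['wrist_force'].round(1))
hand_in()
```

```text
13.3 0.012576263695647278 0.0012317035771544102 [-2.3 -3.   5.7]
the job is handed in; nothing more can be done
```

I turned the carousel about 146° counter-clockwise by its handle, so the tall ball-knob jar now stands at the front, facing the tray's front edge. I handed in at 13.3 s with the gripper still holding the handle at 60 N.

**Angle:** The grip puts the jar at 0.6° in the world frame, and the tray's own yaw measures about 0.8°. The line between two cap centres found by the wrist camera also gave about 0.8°. The predicted cap circles sat on all four caps in the scene camera to within about 1 px.

**Hold:** The last readings were a 12.6 mm grip on the 14 mm bar, an arm at rest and about 7 N of wrist force. The jars were upright in their hoops in the last pictures, and the arm did not touch the teapot, glass, dish or timer.

**Disagreements:**
- **Left jar:** The cap circle found for it, taken alone, put it about 4° off. I put this down to a poor circle fit, because the overlay did not show it.
- **Knob pixel:** Its position in the scene camera was 1–2 px off the prediction, which is within the calibration error.
- **Handle position:** My first estimate was about 1.5 mm off. It caused a side force of about 10 N during the turn, which I relieved by recentring.

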